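# Fill the last two places in a tin of lamp reflectors

## Robot

A 6-joint arm with a two-finger parallel gripper is mounted at the origin on the work surface. World frame = base frame: x ahead of the robot, y to its left, z up, the work surface at z = 0. Lengths are in m, angles in rad, forces in N, time in s.
With the tool pointing down it reaches from about 0.35 to 0.85 m from the base axis. Payload 8.1 kg.
Tool frame: the origin (TCP) lies on the mounting face of the last link; the fingertips stand 186 mm ahead of it and the grasp point (between the pads) lies 167 mm ahead of it; z points along the fingers, y is the line along which they close (so a half turn about z gives the same grasp; the last joint's range is limited). The gripper opens to 93 mm and grips with 3 to 60 N. Pads are 15 mm wide; open, the fingers measure 128 mm over their backs; the gripper's body (75 mm by 188 mm) begins 65 mm behind the grasp point.
Start: joints at [1.155, 0.13, 1.488, -0, 1.523, -0.085], TCP at [0.195, 0.567, 0.405] pointing down, gripper open.
Joint ranges: [-2.96, 2.96], [-0.89, 2.26], [0.02, 2.5], [-1.34, 4.48], [0, 2.73], [-2.66, 2.66]. Speed limits (rad/s): [2.39, 2.39, 2.79, 3.14, 3.14, 3.14].

## Interface

Orientations are given as a rotation vector (axis times angle).
In Python, from plant import read_state, read_camera, camera_params, close_job gives the robot as it stands. The module is installed in compiled form; this text tells all that it offers.
- The arm moves only by the tool servo_tool, never from a script. Its argument "increments" is a list of rows, each an object with "slide": the shift along the tool's x, y, z in mm, a list of three; "dr": the turn, a rotation vector about the tool's x, y, z in rad, a list of three; "jaw": the closure, from 0 (fully open) to 1 (shut). In form: [{"slide": [x, y, z], "dr": [ax, ay, az], "jaw": jaw}, ...]. A call has 1 to 20 rows; each row is the pose to reach, as a shift and turn from the pose commanded when the call began, along the tool's axes at that moment; what a row does not reach only later rows make up. A row lasts 1/10 s, in which the tool goes at most 50 mm and 8.59 degrees, less where a joint would pass 70% of its speed; a pose out of reach is approached as far as the arm can. A call with a gripper value outside its range is refused whole. The fingers move at their own pace and stop on an object; "force" is the grip in N (left out, the last holds). Time passes only in rows, so rows that repeat a pose let the fingers close. It gives the time, the measured TCP pose, the force, the opening and the grip force at its end, in the units of the state.
- read_state(): the state, without advancing time (a new reading comes with each control period).
- read_camera(name): name is "scene" or "top" or "wrist"; returns (picture, depth): 420x560x3 uint8, red, green, blue; 420x560 float32, m along the optical axis (not along the pixel's ray), 0 where there is no reading.
- camera_params(name): a dict with "fx", "fy", "cx", "cy" (pixels), "rvec" (rotation vector, rad) and "tvec" (3), from world to camera coordinates, as OpenCV has them. Camera axes: x right, y down, z forward; pixel columns grow to the right and rows downward; lengths in m; the calibration is good to about 2 mm. A picture is of the moment at which its call begins: read the wrist's pose just before it. camera_params takes no time and is no camera call; for the wrist camera it gives the pose at the moment of the call.
- close_job(): hands the job in; it is judged then, once.
The state is a dict: "t": time; "q": joint angles; "dq": joint speeds; "joint_torque": joint torques, N m; "tool_pos": TCP position; "orientation": TCP orientation; "force": force on the tool from outside, world axes, zero at the start; "wrist_torque": the same for the moment, N m; "opening": finger opening in m; "gripper_force": force on a finger pad.
Only numpy, scipy, OpenCV 4.12 (cv2) and the standard library are available. Lean on these libraries where they do the work, as an engineer would, in place of code of your own. Each camera call takes 0.05 s, during which the arm holds its last target. There are 200 camera calls.

## Task

Finish packing the round blue tin: take the two silver reflector cups with white necks that stand loose on the bench and set them, one each, into the two empty places of the ring, so that they stand mouth down, flat on the tin's floor, six around one. The gold cup and the broader cup with a black neck do not belong in this tin.

Things in the scene. Friction and masses are not known exactly. Their poses are not given: they have to be found in the camera images.
- tin: Round blue tin, fixed. Origin: centre of its underside, z up. Inner floor 3 mm above it, inner width 156 mm; straight wall to 12 mm height, then flared to 174 mm outside width at 22 mm. Five loose silver cups stand in it 51 mm apart: one in the middle, four in the ring at 60, 120, 240, 300 degrees from its x axis. The two empty places are at x = +51 mm and -51 mm, y = 0, with 3 mm spare all round.
- silver_a: Loose silver reflector cup standing mouth down on the bench, 50 mm tall. Origin: centre of its underside, z up. Band 48 mm wide to 6 mm height, cone narrowing to 22 mm at 26 mm height, then a straight round white neck 22 mm wide up to 50 mm, to grip from above. 40 to 85 g. Either loose silver cup may go in either place.
- silver_b: The other loose silver cup, same shape and origin as silver_a. Not wanted, standing among them at least 90 mm between centres: a gold cup of the same shape with a black neck, and a silver cup with a black neck and a 66 mm wide mouth.
- centre: The silver cup already packed in the middle of the tin, same shape and origin as silver_a; it stays there, standing flat. All packed cups' necks stand as high as a new cup's: a gripper closing along the tin's y axis, opened to at most 45 mm, passes between them.
Things that resemble listed ones, but are neither listed nor needed, are in the scene too. Leave any red or turquoise look-alike of the silver_b alone.

How it is judged:
By the outcome, as a careful person would: the job done as asked, in the order asked, and still so for the second after the job is handed in, with the robot touching nothing.
It also fails if it takes over 50 s, if anything falls off the work surface, if the arm or the gripper's body presses on something with over 40 N, if the wrist force passes 120 N, or if a joint passes its speed limit or range.

## Working session

There is one attempt and no reset: what is moved stays moved. The work goes in short steps, Python scripts to look and compute and a tool call to move; the robot and the scene stay as the last step left them, time stands still between calls to the robot, and variables do not carry over. Pictures are saved under pics/ and viewed, at most 11 in all, crops included, and the job is handed in when it is done.

Besides the shell and the picture viewer there is one more tool, called after ">>>" in YAML: its name, and indented under it one key for each argument. servo_tool: Moves the arm, as the interface text tells. Its arguments: {"type":"object","properties":{"increments":{"type":"array"},"force":{"type":"number"}},"required":["increments"]}

```bash
mkdir -p pics; cat > h.py <<'E'
import numpy as np, cv2
from plant import *
def cam(n):
    p=camera_params(n); im,d=read_camera(n); return p,im,d
def world(p,u,v,z=None,d=None):
    R=cv2.Rodrigues(np.array(p["rvec"],float))[0]; t=np.array(p["tvec"],float).ravel()
    r=np.array([(u-p["cx"])/p["fx"],(v-p["cy"])/p["fy"],1.]); c=-R.T@t; w=R.T@r
    s=(z-c[2])/w[2] if d is None else d
    return c+s*w
def save(im,n): cv2.imwrite(f"pics/{n}.png",cv2.cvtColor(im,cv2.COLOR_RGB2BGR))
E
python3 - <<'E'
from h import *
p,im,d=cam("top"); save(im,"top1"); np.savez("top.npz",im=im,d=d); print(p)
s=read_state(); print(s)
p,im,d=cam("scene"); save(im,"scene1")
E
```

```text
{'fx': 546.4731753963299, 'fy': 546.4731753963299, 'cx': 279.93696070938637, 'cy': 213.50589874373387, 'rvec': array([ 2.18555712, -2.12392846,  0.13419375]), 'tvec': array([-0.08915703,  0.51704577,  0.966637  ])}
{'t': 0.05, 'q': array([ 1.15462548e+00,  1.31139093e-01,  1.48930696e+00, -1.56081087e-06,
        1.52297393e+00, -8.53715793e-02]), 'dq': array([ 0.00103343, -0.00081891, -0.00078448,  0.00071327, -0.00015615,
       -0.00132055]), 'joint_torque': array([ 1.72876524e-03, -5.61767471e+01, -4.93486583e+01,  7.71612721e-02,
        3.01387673e-02, -8.36023287e-05]), 'tool_pos': array([0.19474727, 0.56726715, 0.40368511]), 'orientation': array([-5.17177579e-01, -3.09827122e+00,  2.78079193e-03]), 'force': array([ 0.37666326, -1.14865755,  1.22759084]), 'wrist_torque': array([ 0.0367493 ,  0.00878392, -0.01443444]), 'gripper_force': 0.0, 'opening': 0.09261209259506925}
```

View pics/top1.png

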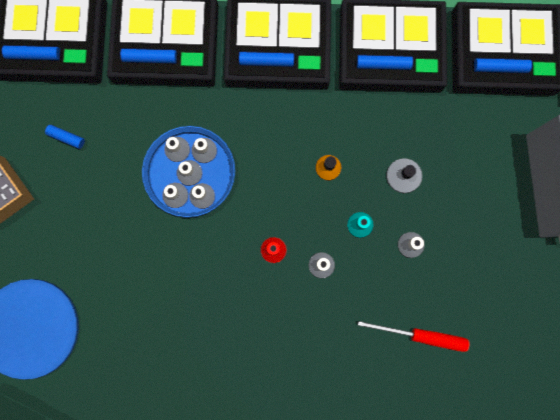

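View pics/scene1.png

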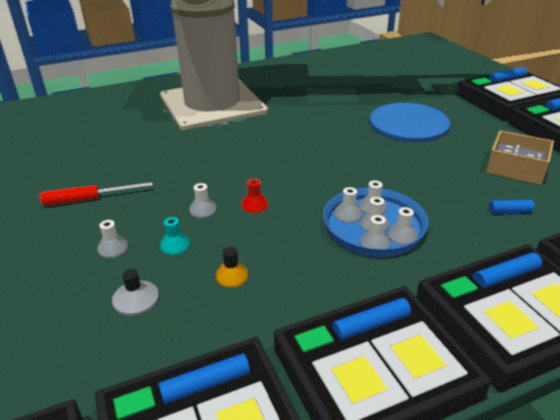

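Candidates in the top view are:
- silver with white neck at (323,265) and (412,244)
- red at (273,249)
- turquoise at (361,224)
- gold at (328,167)
- broad cup with black neck at (405,175)

By the description I choose (323,265) and (412,244). The tin is at (189,171), with free places to the left and right, roughly at up-right and down-left of its centre.

```bash
python3 - <<'E'
from h import *
f=np.load("top.npz"); im=f["im"]; p=camera_params("top")
hsv=cv2.cvtColor(im,cv2.COLOR_RGB2HSV)
m=((hsv[...,2]>195)&(hsv[...,1]<50)).astype(np.uint8); m[:100]=0; m[:,:100]=0
n,l,s,c=cv2.connectedComponentsWithStats(m)
for i in range(1,n):
    if s[i,4]>15:
        x,y,w,h=s[i,:4]; cc=cv2.minEnclosingCircle(np.argwhere(l==i)[:,::-1].astype(np.float32))
        print(cc, s[i,4], *[world(p,*cc[0],z).round(4) for z in (.05,.053)])
b=((hsv[...,0]>100)&(hsv[...,0]<125)&(hsv[...,1]>120)&(hsv[...,2]>60)).astype(np.uint8)
cs=cv2.findContours(b,cv2.RETR_EXTERNAL,cv2.CHAIN_APPROX_NONE)[0]
for k in cs:
    if 3000<cv2.contourArea(k)<9000:
        e=cv2.fitEllipse(k); print(e, world(p,*e[0],.022))
save(cv2.resize(im[140:290,130:440],None,fx=2.5,fy=2.5,interpolation=cv2.INTER_CUBIC),"crop1")
E
```

```text
((172.0, 142.57142639160156), 6.202471733093262) 90 [0.6422 0.1265 0.05  ] [0.6414 0.1259 0.053 ]
((200.15383911132812, 143.88461303710938), 6.217210292816162) 89 [0.6412 0.0749 0.05  ] [0.6404 0.0745 0.053 ]
((184.9705810546875, 167.08824157714844), 6.325329780578613) 91 [0.5972 0.1005 0.05  ] [0.5966 0.0999 0.053 ]
((169.94444274902344, 190.5), 6.238668918609619) 94 [0.5534 0.1255 0.05  ] [0.5529 0.1248 0.053 ]
((198.0, 191.42857360839844), 6.2024688720703125) 92 [0.5531 0.0747 0.05  ] [0.5527 0.0742 0.053 ]
((417.0, 242.5), 6.500100135803223) 96 [ 0.472  -0.3204  0.05  ] [ 0.4718 -0.3197  0.053 ]
((323.04840087890625, 263.99462890625), 6.36887788772583) 96 [ 0.429  -0.1535  0.05  ] [ 0.4289 -0.1533  0.053 ]
((385.0, 328.0), 26.683427810668945) 126 [ 0.3205 -0.264   0.05  ] [ 0.3207 -0.2634  0.053 ]
((34.945011138916016, 328.3554992675781), (82.34126281738281, 104.78067016601562), 5.665510177612305) [0.29974203 0.36074575 0.022     ]
((188.0677490234375, 171.24830627441406), (90.5943603515625, 93.2938232421875), 64.8803939819336) [0.59535834 0.09945008 0.022     ]
```

View pics/crop1.png

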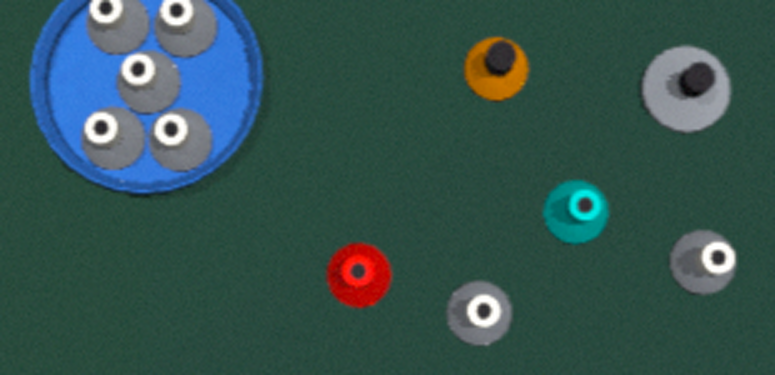

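The crop shows the two silver cups with plain white necks at crop (484,312) and (717,258). All the lookalikes are clearly coloured, or have black necks. Choice confirmed. Next I'll work out the move to above silver_a.

```bash
cat >> h.py <<'E'
from scipy.spatial.transform import Rotation as Ro
def goto(x,y,z,yd=(1,-.012)):
    s=read_state(); R0=Ro.from_rotvec(s["orientation"])
    Y=np.array([*yd,0.]); Y/=np.linalg.norm(Y); Z=np.array([0,0,-1.]); X=np.cross(Y,Z)
    Rt=Ro.from_matrix(np.c_[X,Y,Z]); dp=np.array([x,y,z])-s["tool_pos"]
    print("t",s["t"],"pos",s["tool_pos"].round(4),"slide",(R0.inv().apply(dp)*1000).round(1),"dr",(R0.inv()*Rt).as_rotvec().round(3))
E
python3 -c "
from h import *
goto(.429,-.1533,.36)"
```

```text
t 0.1 pos [0.1948 0.5673 0.4038] slide [-455.6 -605.4   44.8] dr [-2.000e-03  1.000e-03  1.252e+00]
```

>>> servo_tool:
  increments:
    - {"slide": [-455.5,-605.5,45],"dr": [-0.002,0.001,1.252],"jaw": 0.35}
    - {"slide": [-455.5,-605.5,45],"dr": [-0.002,0.001,1.252],"jaw": 0.35}
    - {"slide": [-455.5,-605.5,45],"dr": [-0.002,0.001,1.252],"jaw": 0.35}
    - {"slide": [-455.5,-605.5,45],"dr": [-0.002,0.001,1.252],"jaw": 0.35}
    - {"slide": [-455.5,-605.5,45],"dr": [-0.002,0.001,1.252],"jaw": 0.35}
    - {"slide": [-455.5,-605.5,45],"dr": [-0.002,0.001,1.252],"jaw": 0.35}
    - {"slide": [-455.5,-605.5,45],"dr": [-0.002,0.001,1.252],"jaw": 0.35}
    - {"slide": [-455.5,-605.5,45],"dr": [-0.002,0.001,1.252],"jaw": 0.35}
    - {"slide": [-455.5,-605.5,45],"dr": [-0.002,0.001,1.252],"jaw": 0.35}
    - {"slide": [-455.5,-605.5,45],"dr": [-0.002,0.001,1.252],"jaw": 0.35}
    - {"slide": [-455.5,-605.5,45],"dr": [-0.002,0.001,1.252],"jaw": 0.35}
    - {"slide": [-455.5,-605.5,45],"dr": [-0.002,0.001,1.252],"jaw": 0.35}
    - {"slide": [-455.5,-605.5,45],"dr": [-0.002,0.001,1.252],"jaw": 0.35}
    - {"slide": [-455.5,-605.5,45],"dr": [-0.002,0.001,1.252],"jaw": 0.35}
    - {"slide": [-455.5,-605.5,45],"dr": [-0.002,0.001,1.252],"jaw": 0.35}
    - {"slide": [-455.5,-605.5,45],"dr": [-0.002,0.001,1.252],"jaw": 0.35}
    - {"slide": [-455.5,-605.5,45],"dr": [-0.002,0.001,1.252],"jaw": 0.35}
    - {"slide": [-455.5,-605.5,45],"dr": [-0.002,0.001,1.252],"jaw": 0.35}
    - {"slide": [-455.5,-605.5,45],"dr": [-0.002,0.001,1.252],"jaw": 0.35}
    - {"slide": [-455.5,-605.5,45],"dr": [-0.002,0.001,1.252],"jaw": 0.35}

```text
t: 2.1
tool_pos: [0.4289, -0.1518, 0.36]
orientation: [-2.232, -2.21, -0.004]
force: [0.5, 0.0, 0.4]
opening: 0.0603
gripper_force: 0.0
```

```bash
cat >> h.py <<'E'
def necks(p,im,z):
    hsv=cv2.cvtColor(im,cv2.COLOR_RGB2HSV)
    m=((hsv[...,2]>195)&(hsv[...,1]<50)).astype(np.uint8)
    n,l,s,c=cv2.connectedComponentsWithStats(m)
    for i in range(1,n):
        if s[i,4]>100:
            cc=cv2.minEnclosingCircle(np.argwhere(l==i)[:,::-1].astype(np.float32))
            print(np.round(cc[0],1),round(cc[1],1),s[i,4],world(p,*cc[0],z).round(4))
E
python3 - <<'E'
from h import *
goto(.429,-.1533,.215)
p,im,d=cam("wrist"); save(im,"w1"); necks(p,im,.05)
print(read_state()["opening"],read_state()["q"])
E
```

```text
t 2.1 pos [ 0.4289 -0.1518  0.36  ] slide [-1.80e+00 -1.00e-01  1.45e+02] dr [ 0.002 -0.002  0.002]
[279.7 195.2] 20.9 799 [ 0.4308 -0.1436  0.05  ]
[317.8 346. ] 10.2 174 [ 0.4727 -0.3202  0.05  ]
0.06094169599074831 [-0.45410654 -0.2483104   1.93370487  0.00220497  1.45546424 -0.44428286]
```

View pics/w1.png

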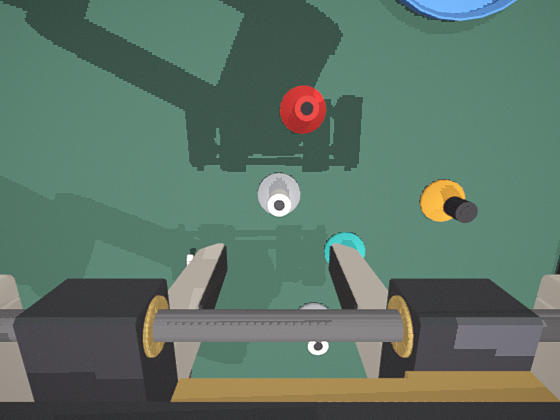

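The wrist view shows the chosen silver cup with the white neck ring at (279,205), red cup above it at (303,108), turquoise behind the right finger, gold at (445,203). The second silver cup's ring at (318,346) agrees with the top camera to 1 mm. Going down.

>>> servo_tool:
  increments:
    - {"slide": [-1.8,0,40],"dr": [0.002,-0.002,0.002],"jaw": 0.35}
    - {"slide": [-1.8,0,80],"dr": [0.002,-0.002,0.002],"jaw": 0.35}
    - {"slide": [-1.8,0,115],"dr": [0.002,-0.002,0.002],"jaw": 0.35}
    - {"slide": [-1.8,0,135],"dr": [0.002,-0.002,0.002],"jaw": 0.35}
    - {"slide": [-1.8,0,143],"dr": [0.002,-0.002,0.002],"jaw": 0.35}
    - {"slide": [-1.8,0,145.5],"dr": [0.002,-0.002,0.002],"jaw": 0.35}
    - {"slide": [-1.8,0,145.5],"dr": [0.002,-0.002,0.002],"jaw": 0.35}
    - {"slide": [-1.8,0,145.5],"dr": [0.002,-0.002,0.002],"jaw": 0.9}
    - {"slide": [-1.8,0,145.5],"dr": [0.002,-0.002,0.002],"jaw": 0.9}
    - {"slide": [-1.8,0,145.5],"dr": [0.002,-0.002,0.002],"jaw": 0.9}
    - {"slide": [-1.8,0,145.5],"dr": [0.002,-0.002,0.002],"jaw": 0.9}
    - {"slide": [-1.8,0,145.5],"dr": [0.002,-0.002,0.002],"jaw": 0.9}
    - {"slide": [-1.8,0,145.5],"dr": [0.002,-0.002,0.002],"jaw": 0.9}
    - {"slide": [-1.8,0,145.5],"dr": [0.002,-0.002,0.002],"jaw": 0.9}
    - {"slide": [-1.8,0,145.5],"dr": [0.002,-0.002,0.002],"jaw": 0.9}
  force: 15

```text
t: 3.65
tool_pos: [0.4292, -0.1547, 0.2144]
orientation: [-2.237, -2.206, 0.001]
force: [-0.4, -0.8, 1.3]
opening: 0.0217
gripper_force: 15.0
```

```bash
python3 - <<'E'
from h import *
goto(.429,-.1533,.30)
p,im,d=cam("wrist"); save(im,"w2"); necks(p,im,.05)
E
```

```text
t 3.65 pos [ 0.4292 -0.1547  0.2144] slide [  1.4  -0.3 -85.6] dr [-0.001  0.    -0.002]
[277.  263.5] 27.2 1239 [ 0.4282 -0.1482  0.05  ]
[247. 276.] 33.2 1188 [ 0.4123 -0.1553  0.05  ]
[308. 276.] 33.2 1178 [ 0.4444 -0.1557  0.05  ]
[491. 330.] 36.1 419 [ 0.5467 -0.1905  0.05  ]
[490. 393.] 23.4 536 [ 0.5542 -0.2349  0.05  ]
```

>>> servo_tool:
  increments:
    - {"slide": [0,0,-30],"dr": [0,0,0],"jaw": 0.9}
    - {"slide": [0,0,-65],"dr": [0,0,0],"jaw": 0.9}
    - {"slide": [0,0,-86],"dr": [0,0,0],"jaw": 0.9}
    - {"slide": [25,21,-86],"dr": [0,0,0],"jaw": 0.9}
    - {"slide": [50,41,-86],"dr": [0,0,0],"jaw": 0.9}
    - {"slide": [75,62,-86],"dr": [0,0,0],"jaw": 0.9}
    - {"slide": [100,83,-86],"dr": [0,0,0],"jaw": 0.9}
    - {"slide": [125,103,-86],"dr": [0,0,0],"jaw": 0.9}
    - {"slide": [150,124,-86],"dr": [0,0,0],"jaw": 0.9}
    - {"slide": [175,144,-86],"dr": [0,0,0],"jaw": 0.9}
    - {"slide": [190,156,-86],"dr": [0,0,0],"jaw": 0.9}
    - {"slide": [202,167,-86],"dr": [0,0,0],"jaw": 0.9}
    - {"slide": [202,167,-86],"dr": [0,0,0],"jaw": 0.9}
    - {"slide": [202,167,-86],"dr": [0,0,0],"jaw": 0.9}
  force: 15

```text
t: 5.1
tool_pos: [0.5987, 0.0449, 0.2994]
orientation: [-2.235, -2.206, 0.003]
force: [-0.1, -0.5, -0.9]
opening: 0.0213
gripper_force: 15.0
```

```bash
python3 - <<'E'
from h import *
goto(.5965,.0475,.217)
p,im,d=cam("wrist"); save(im,"w3"); necks(p,im,.053); print(read_state()["opening"])
E
```

```text
t 5.1 pos [0.5987 0.0449 0.2994] slide [ 2.6 -2.  82.4] dr [-0.002  0.    -0.001]
[340.  113.7] 16.9 627 [0.6426 0.1266 0.053 ]
[213.6 117.2] 16.6 584 [0.553  0.1254 0.053 ]
[276.2 151.4] 15.3 502 [0.5971 0.1009 0.053 ]
[334.1 182.2] 22.3 572 [0.6404 0.0774 0.053 ]
[219.1 188.1] 15.5 458 [0.5535 0.074  0.053 ]
[277.6 272.7] 20.7 489 [0.5968 0.0025 0.053 ]
0.021499762316316708
```

View pics/w3.png

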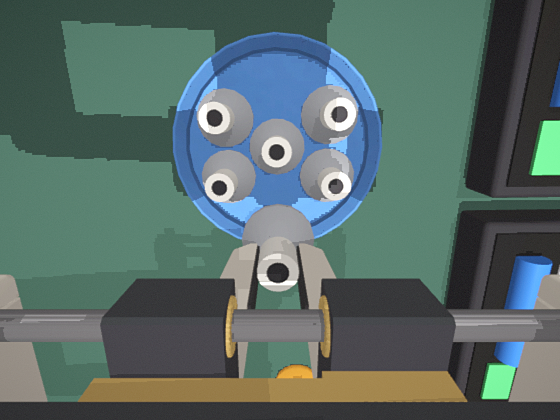

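The cup is held upright, with its neck ring at (278,272). The packed centre cup's ring is at (276,151), and the empty place lies just below it. Checking the held cup's position against the ring.

```bash
python3 - <<'E'
from h import *
p=camera_params("wrist"); print(world(p,277.6,272,z=.135), read_state()["tool_pos"])
goto(.5965,.0478,.217)
E
```

```text
[0.59753701 0.04604367 0.135     ] [0.59854836 0.04458447 0.29953781]
t 5.15 pos [0.5985 0.0446 0.2995] slide [ 3.2 -1.9 82.5] dr [-0.002  0.    -0.002]
```

>>> servo_tool:
  increments:
    - {"slide": [3.6,-1.3,0],"dr": [-0.002,0,-0.002],"jaw": 0.9}
    - {"slide": [3.6,-1.3,15],"dr": [-0.002,0,-0.002],"jaw": 0.9}
    - {"slide": [3.6,-1.3,30],"dr": [-0.002,0,-0.002],"jaw": 0.9}
    - {"slide": [3.6,-1.3,42],"dr": [-0.002,0,-0.002],"jaw": 0.9}
    - {"slide": [3.6,-1.3,52],"dr": [-0.002,0,-0.002],"jaw": 0.9}
    - {"slide": [3.6,-1.3,60],"dr": [-0.002,0,-0.002],"jaw": 0.9}
    - {"slide": [3.6,-1.3,66],"dr": [-0.002,0,-0.002],"jaw": 0.9}
    - {"slide": [3.6,-1.3,71],"dr": [-0.002,0,-0.002],"jaw": 0.9}
    - {"slide": [3.6,-1.3,75],"dr": [-0.002,0,-0.002],"jaw": 0.9}
    - {"slide": [3.6,-1.3,78],"dr": [-0.002,0,-0.002],"jaw": 0.9}
    - {"slide": [3.6,-1.3,80],"dr": [-0.002,0,-0.002],"jaw": 0.9}
    - {"slide": [3.6,-1.3,81],"dr": [-0.002,0,-0.002],"jaw": 0.9}
    - {"slide": [3.6,-1.3,81],"dr": [-0.002,0,-0.002],"jaw": 0.9}

```text
t: 6.45
tool_pos: [0.5977, 0.0486, 0.2191]
orientation: [2.234, 2.207, 0.001]
force: [-0.6, -0.3, -0.8]
opening: 0.0218
gripper_force: 15.0
```

```bash
python3 - <<'E'
from h import *
goto(.5965,.0478,.2172)
p,im,d=cam("wrist"); necks(p,im,.053); p,im,d=cam("top"); necks(p,im,.053);save(cv2.resize(im[100:240,120:260],None,fx=4,fy=4),"t2")
E
```

```text
t 6.45 pos [0.5977 0.0486 0.2191] slide [-0.8 -1.2  1.9] dr [0.001 0.    0.   ]
[372.8 118.6] 26.3 1382 [0.6419 0.1268 0.053 ]
[179.5 124.5] 25.7 1333 [0.5529 0.1252 0.053 ]
[276.1 175.8] 22.8 1116 [0.5972 0.1008 0.053 ]
[364.6 225.6] 22.4 1015 [0.6417 0.0748 0.053 ]
[190.9 227.3] 21.9 896 [0.5535 0.0749 0.053 ]
[266.5 278.5] 9.6 118 [0.5913 0.0455 0.053 ]
[24.5 18.5] 27.6 884 [0.872  0.4154 0.053 ]
[67.  19.5] 27.9 929 [0.8722 0.3355 0.053 ]
[140.5  20.5] 28.3 1015 [0.8742 0.1975 0.053 ]
[183.  22.] 28.3 1008 [0.8735 0.1177 0.053 ]
[256.5  24. ] 27.9 1007 [ 0.8734 -0.0203  0.053 ]
[298.5  25. ] 27.9 1007 [ 0.8736 -0.0991  0.053 ]
[373.5  27. ] 28.0 1008 [ 0.8738 -0.2395  0.053 ]
[415.  28.] 28.3 1021 [ 0.874  -0.3172  0.053 ]
[489.5  30. ] 28.7 1010 [ 0.874  -0.4565  0.053 ]
[531.5  31. ] 28.7 1008 [ 0.8743 -0.535   0.053 ]
[104.5 170.5] 106.7 1433 [0.5862 0.2452 0.053 ]
[ 96.  171.5] 105.6 1260 [0.5839 0.2605 0.053 ]
[169.   89.6] 42.7 3297 [0.7414 0.1367 0.053 ]
[216.5 175. ] 106.4 1447 [0.5837 0.0422 0.053 ]
[184.9 172.8] 107.0 2802 [0.5861 0.0996 0.053 ]
[148.  340.5] 79.1 3016 [0.2876 0.1487 0.053 ]
[385. 328.] 26.7 127 [ 0.3207 -0.2634  0.053 ]
[ 83.9 337.2] 14.1 135 [0.29   0.2606 0.053 ]
[ 66.7 402.8] 24.9 500 [0.179 0.282 0.053]
[130.5 394.5] 12.3 116 [0.1959 0.1734 0.053 ]
```

>>> servo_tool:
  increments:
    - {"slide": [-0.3,-0.6,1],"dr": [0,0,0],"jaw": 0.9}
    - {"slide": [-0.3,-0.6,1.7],"dr": [0,0,0],"jaw": 0.9}
    - {"slide": [-0.3,-0.6,1.9],"dr": [0,0,0],"jaw": 0.9}
    - {"slide": [-0.3,-0.6,1.9],"dr": [0,0,0],"jaw": 0.9}
    - {"slide": [-0.3,-0.6,1.9],"dr": [0,0,0],"jaw": 0.7}
    - {"slide": [-0.3,-0.6,1.9],"dr": [0,0,0],"jaw": 0.65}
    - {"slide": [-0.3,-0.6,1.9],"dr": [0,0,0],"jaw": 0.6}
    - {"slide": [-0.3,-0.6,1.9],"dr": [0,0,0],"jaw": 0.6}
    - {"slide": [-0.3,-0.6,1.9],"dr": [0,0,0],"jaw": 0.6}
    - {"slide": [-0.3,-0.6,0],"dr": [0,0,0],"jaw": 0.6}
    - {"slide": [-0.3,-0.6,-10],"dr": [0,0,0],"jaw": 0.6}
    - {"slide": [-0.3,-0.6,-30],"dr": [0,0,0],"jaw": 0.6}
    - {"slide": [-0.3,-0.6,-55],"dr": [0,0,0],"jaw": 0.6}
    - {"slide": [-0.3,-0.6,-80],"dr": [0,0,0],"jaw": 0.6}
    - {"slide": [-0.3,-0.6,-80],"dr": [0,0,0],"jaw": 0.6}

```text
t: 8.05
tool_pos: [0.5987, 0.0484, 0.3046]
orientation: [2.23, 2.204, 0.01]
force: [0.5, -0.6, 0.3]
opening: 0.0372
gripper_force: 0.0
```

```bash
python3 - <<'E'
from h import *
p,im,d=cam("wrist"); save(im,"w4"); necks(p,im,.053)
goto(.472,-.3202,.30)
goto(.472,-.3202,.2144)
E
```

```text
[333.7 118.5] 16.4 589 [0.6421 0.1269 0.053 ]
[210.9 122.7] 16.1 538 [0.5526 0.1251 0.053 ]
[272.5 155.5] 14.9 479 [0.5971 0.1008 0.053 ]
[329.9 190.1] 16.3 461 [0.6412 0.0736 0.053 ]
[216.6 190.2] 14.5 437 [0.5533 0.0748 0.053 ]
[277.7 212.3] 22.6 692 [0.6005 0.0562 0.053 ]
[552.5 261.5] 14.1 275 [0.8304 0.0097 0.053 ]
t 8.1 pos [0.5981 0.0483 0.3023] slide [-370.  -121.6    1.5] dr [0.006 0.    0.   ]
t 8.1 pos [0.5981 0.0483 0.3023] slide [-370.  -122.2   87.1] dr [0.006 0.    0.   ]
```

View pics/w4.png

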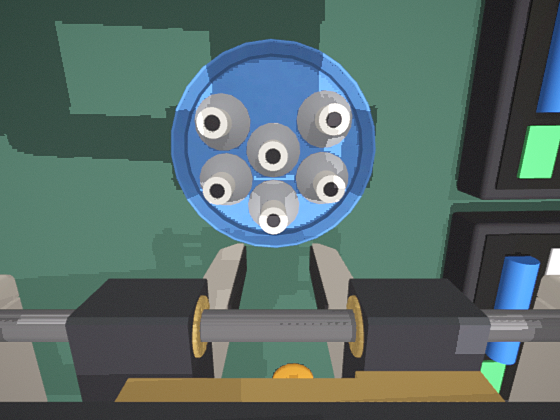

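The first cup stands upright in its place, ring at (273,220), with the neighbours unmoved. Next, the second silver cup.

>>> servo_tool:
  increments:
    - {"slide": [-40,-13,1],"dr": [0.003,0,0],"jaw": 0.35}
    - {"slide": [-85,-28,1],"dr": [0.003,0,0],"jaw": 0.35}
    - {"slide": [-130,-43,1],"dr": [0.003,0,0],"jaw": 0.35}
    - {"slide": [-175,-58,1],"dr": [0.003,0,0],"jaw": 0.35}
    - {"slide": [-220,-73,1],"dr": [0.003,0,0],"jaw": 0.35}
    - {"slide": [-265,-88,1],"dr": [0.003,0,0],"jaw": 0.35}
    - {"slide": [-310,-102,1],"dr": [0.003,0,0],"jaw": 0.35}
    - {"slide": [-350,-115,1],"dr": [0.003,0,0],"jaw": 0.35}
    - {"slide": [-369,-122,1],"dr": [0.003,0,0],"jaw": 0.35}
    - {"slide": [-369,-122,1],"dr": [0.003,0,0],"jaw": 0.35}
    - {"slide": [-369,-122,1],"dr": [0.003,0,0],"jaw": 0.35}
    - {"slide": [-369,-122,1],"dr": [0.003,0,0],"jaw": 0.35}

```text
t: 9.3
tool_pos: [0.4708, -0.3181, 0.2973]
orientation: [-2.232, -2.207, 0.002]
force: [-0.2, 0.3, 0.6]
opening: 0.0603
gripper_force: 0.0
```

```bash
python3 - <<'E'
from h import *
p,im,d=cam("wrist"); save(im,"w5"); necks(p,im,.05)
goto(.472,-.3202,.2144)
E
```

```text
[100. 156.] 57.1 786 [ 0.3387 -0.2639  0.05  ]
[424.5 193. ] 38.2 2875 [ 0.5817 -0.2945  0.05  ]
[286.5 215. ] 25.5 819 [ 0.4765 -0.311   0.05  ]
[266.  211.5] 15.8 207 [ 0.4605 -0.308   0.05  ]
t 9.35 pos [ 0.471  -0.318   0.2975] slide [-2.2  1.2 83.1] dr [-0.002 -0.001  0.001]
```

View pics/w5.png

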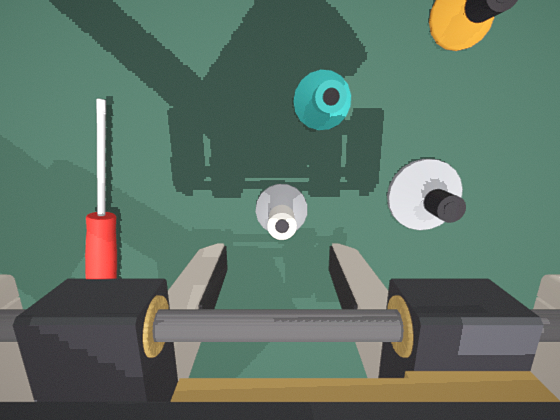

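White-necked silver cup centred between the fingers (ring at (282,226)); broad black-necked cup at (427,193) is clear of them. Grasp.

>>> servo_tool:
  increments:
    - {"slide": [-2.2,1.2,30],"dr": [-0.002,-0.001,0.001],"jaw": 0.35}
    - {"slide": [-2.2,1.2,58],"dr": [-0.002,-0.001,0.001],"jaw": 0.35}
    - {"slide": [-2.2,1.2,75],"dr": [-0.002,-0.001,0.001],"jaw": 0.35}
    - {"slide": [-2.2,1.2,82],"dr": [-0.002,-0.001,0.001],"jaw": 0.35}
    - {"slide": [-2.2,1.2,83],"dr": [-0.002,-0.001,0.001],"jaw": 0.35}
    - {"slide": [-2.2,1.2,83],"dr": [-0.002,-0.001,0.001],"jaw": 0.35}
    - {"slide": [-2.2,1.2,83],"dr": [-0.002,-0.001,0.001],"jaw": 0.9}
    - {"slide": [-2.2,1.2,83],"dr": [-0.002,-0.001,0.001],"jaw": 0.9}
    - {"slide": [-2.2,1.2,83],"dr": [-0.002,-0.001,0.001],"jaw": 0.9}
    - {"slide": [-2.2,1.2,83],"dr": [-0.002,-0.001,0.001],"jaw": 0.9}
    - {"slide": [-2.2,1.2,83],"dr": [-0.002,-0.001,0.001],"jaw": 0.9}
    - {"slide": [-2.2,1.2,83],"dr": [-0.002,-0.001,0.001],"jaw": 0.9}
    - {"slide": [-2.2,1.2,83],"dr": [-0.002,-0.001,0.001],"jaw": 0.9}
    - {"slide": [-2.2,1.2,83],"dr": [-0.002,-0.001,0.001],"jaw": 0.9}
  force: 15

```text
t: 10.75
tool_pos: [0.4716, -0.3215, 0.2151]
orientation: [2.235, 2.206, -0.001]
force: [0.9, 0.3, 0.8]
opening: 0.0217
gripper_force: 15.0
```

```bash
python3 - <<'E'
from h import *
goto(.5977,.1505,.315)
E
```

```text
t 10.75 pos [ 0.4716 -0.3215  0.2151] slide [ 473.5  119.9 -100.5] dr [ 0.     0.001 -0.001]
```

>>> servo_tool:
  increments:
    - {"slide": [0,0,-30],"dr": [0,0,0],"jaw": 0.9}
    - {"slide": [0,0,-65],"dr": [0,0,0],"jaw": 0.9}
    - {"slide": [15,4,-95],"dr": [0,0,0],"jaw": 0.9}
    - {"slide": [45,11,-101],"dr": [0,0,0],"jaw": 0.9}
    - {"slide": [85,21,-101],"dr": [0,0,0],"jaw": 0.9}
    - {"slide": [125,32,-101],"dr": [0,0,0],"jaw": 0.9}
    - {"slide": [165,42,-101],"dr": [0,0,0],"jaw": 0.9}
    - {"slide": [205,52,-101],"dr": [0,0,0],"jaw": 0.9}
    - {"slide": [245,62,-101],"dr": [0,0,0],"jaw": 0.9}
    - {"slide": [285,72,-101],"dr": [0,0,0],"jaw": 0.9}
    - {"slide": [325,82,-101],"dr": [0,0,0],"jaw": 0.9}
    - {"slide": [365,92,-101],"dr": [0,0,0],"jaw": 0.9}
    - {"slide": [405,103,-101],"dr": [0,0,0],"jaw": 0.9}
    - {"slide": [440,111,-101],"dr": [0,0,0],"jaw": 0.9}
    - {"slide": [462,117,-101],"dr": [0,0,0],"jaw": 0.9}
    - {"slide": [473,120,-101],"dr": [0,0,0],"jaw": 0.9}
    - {"slide": [473,120,-101],"dr": [0,0,0],"jaw": 0.9}
    - {"slide": [473,120,-101],"dr": [0,0,0],"jaw": 0.9}
    - {"slide": [473,120,-101],"dr": [0,0,0],"jaw": 0.9}
  force: 15

```text
t: 12.65
tool_pos: [0.5976, 0.1488, 0.3153]
orientation: [2.237, 2.205, -0.002]
force: [-0.6, -0.6, -0.3]
opening: 0.0216
gripper_force: 15.0
```

```bash
python3 - <<'E'
from h import *
s=read_state(); print(s["tool_pos"],s["opening"])
p,im,d=cam("wrist"); save(im,"w6"); necks(p,im,s["tool_pos"][2]-.2151+.05)
goto(.5978,.1498,.2181)
E
```

```text
[0.59763867 0.1487606  0.31531696] 0.02157005525361306
[325.1 228.2] 26.7 1013 [0.6212 0.1739 0.1502]
[550.  240.5] 39.5 731 [0.7361 0.1657 0.1502]
[230.5 220. ] 21.9 388 [0.5738 0.1789 0.1502]
[233.  244.5] 24.4 608 [0.5743 0.1657 0.1502]
[280.5 242. ] 9.6 174 [0.5986 0.1667 0.1502]
[277.5 271.5] 20.9 863 [0.5969 0.15   0.1502]
[243.  297.5] 10.7 193 [0.578  0.1347 0.1502]
[293.5 299.5] 9.2 119 [0.6053 0.1331 0.1502]
t 12.7 pos [0.5977 0.1488 0.3154] slide [ 1.2  0.1 97.3] dr [-0.     0.001 -0.003]
```

View pics/w6.png

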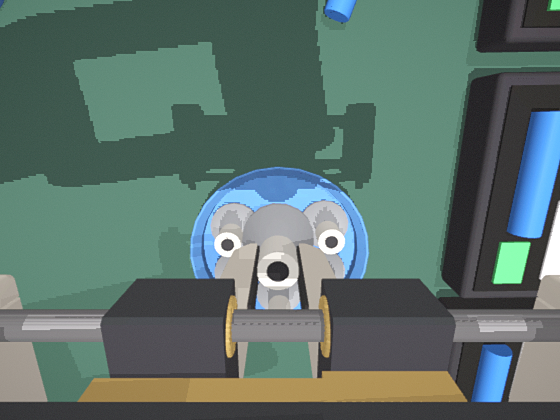

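The cup is held upright over the far empty place (ring at (278,271)); ring neighbours at (228,244) and (332,241) straddle it symmetrically.

>>> servo_tool:
  increments:
    - {"slide": [1.3,0.6,15],"dr": [0,0,-0.003],"jaw": 0.9}
    - {"slide": [1.3,0.6,30],"dr": [0,0,-0.003],"jaw": 0.9}
    - {"slide": [1.3,0.6,45],"dr": [0,0,-0.003],"jaw": 0.9}
    - {"slide": [1.3,0.6,57],"dr": [0,0,-0.003],"jaw": 0.9}
    - {"slide": [1.3,0.6,67],"dr": [0,0,-0.003],"jaw": 0.9}
    - {"slide": [1.3,0.6,75],"dr": [0,0,-0.003],"jaw": 0.9}
    - {"slide": [1.3,0.6,81],"dr": [0,0,-0.003],"jaw": 0.9}
    - {"slide": [1.3,0.6,86],"dr": [0,0,-0.003],"jaw": 0.9}
    - {"slide": [1.3,0.6,90],"dr": [0,0,-0.003],"jaw": 0.9}
    - {"slide": [1.3,0.6,93],"dr": [0,0,-0.003],"jaw": 0.9}
    - {"slide": [1.3,0.6,95],"dr": [0,0,-0.003],"jaw": 0.9}
    - {"slide": [1.3,0.6,96],"dr": [0,0,-0.003],"jaw": 0.9}
    - {"slide": [1.3,0.6,96],"dr": [0,0,-0.003],"jaw": 0.9}

```text
t: 14.0
tool_pos: [0.5999, 0.1505, 0.2222]
orientation: [2.229, 2.206, 0.003]
force: [-1.6, -5.2, 10.8]
opening: 0.022
gripper_force: 15.0
```

```bash
python3 - <<'E'
from h import *
for i in range(2):
    p,im,d=cam("wrist"); s=read_state(); print(s["tool_pos"].round(4),s["force"].round(1),s["orientation"].round(3),s["wrist_torque"].round(2))
save(im[100:400,100:460],"w7"); necks(p,im,.053)
goto(.5978,.1498,.2181)
E
```

```text
[0.5999 0.1504 0.2223] [-0.9 -5.8 11.9] [2.229 2.206 0.003] [-1.13  0.4   0.07]
[0.5999 0.1504 0.2223] [-0.4 -6.8 11.5] [2.229 2.206 0.003] [-1.11  0.35 -0.01]
[274.  246.5] 14.1 302 [0.5983 0.164  0.053 ]
[246.5 248.7] 10.5 200 [0.5837 0.163  0.053 ]
[185.4 262.8] 6.8 112 [0.5506 0.1552 0.053 ]
[277.5 278.3] 20.8 799 [0.5999 0.1452 0.053 ]
[364. 270.] 9.2 126 [0.6468 0.1497 0.053 ]
[244. 294.] 11.2 184 [0.5812 0.1358 0.053 ]
[ 59. 328.] 35.1 355 [0.4743 0.115  0.053 ]
[278.3 356.9] 27.6 933 [0.5998 0.0931 0.053 ]
t 14.1 pos [0.5999 0.1504 0.2223] slide [-0.7 -2.1  4.2] dr [0.005 0.002 0.002]
```

View pics/w7.png

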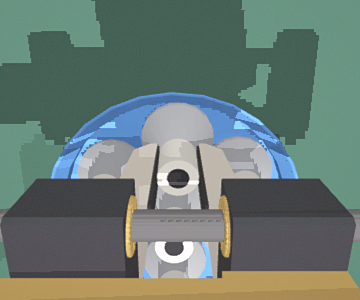

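The crop shows the mouth's far edge riding on the tin wall, with the cup slightly tilted (ring now 7 px lower in the image). The force reads 11 N up and 6 N toward −y, so it was set too far in +y. I'll lift and re-measure.

>>> servo_tool:
  increments:
    - {"slide": [-0.7,-1,-8],"dr": [0.005,0.002,0.002],"jaw": 0.9}
    - {"slide": [-2,-2,-20],"dr": [0.005,0.002,0.002],"jaw": 0.9}
    - {"slide": [-2,-2,-30],"dr": [0.005,0.002,0.002],"jaw": 0.9}
    - {"slide": [-2,-2,-30],"dr": [0.005,0.002,0.002],"jaw": 0.9}
    - {"slide": [-2,-2,-30],"dr": [0.005,0.002,0.002],"jaw": 0.9}

```text
t: 14.6
tool_pos: [0.5965, 0.1495, 0.25]
orientation: [-2.232, -2.206, 0.003]
force: [-0.9, 0.6, -0.8]
opening: 0.0218
gripper_force: 15.0
```

```bash
python3 - <<'E'
from h import *
s=read_state(); print(s["tool_pos"].round(4),s["force"].round(1),s["wrist_torque"].round(2))
p,im,d=cam("wrist"); z=s["tool_pos"][2]-.2151; 
necks(p,im,z+.05); save(im[150:350,150:410],"w8")
for (u,v) in [(277,271),(277,280)]: print(world(p,u,v,z+.05))
# mouth band: grey pixels above the neck, widest extent
g=cv2.cvtColor(im,cv2.COLOR_RGB2GRAY); print(g[190:275:3,277], im[190:275:6,277].tolist())
p2,im2,d2=cam("scene"); cv2.imwrite("pics/both.png",cv2.cvtColor(np.vstack([cv2.resize(im[150:350,150:410],(520,400))[:300],cv2.resize(im2[130:280,290:550],(520,300),interpolation=cv2.INTER_CUBIC)]),cv2.COLOR_RGB2BGR))
E
```

```text
[0.5965 0.1495 0.25  ] [-0.9  0.6 -0.8] [-0.12  0.14 -0.04]
[336.5 237. ] 23.0 518 [0.6254 0.1704 0.0849]
[280.6 273.1] 35.1 1279 [0.5968 0.1503 0.0849]
[247.5 250. ] 10.4 189 [0.5798 0.1636 0.0849]
[351.1 273.4] 16.5 317 [0.634  0.1497 0.0849]
[210.5 275. ] 11.9 170 [0.5597 0.1495 0.0849]
[242.5 300.5] 8.7 137 [0.576  0.134  0.0849]
[282.  307.5] 13.0 148 [0.5974 0.1294 0.0849]
[ 58. 328.] 41.0 173 [0.4716 0.1173 0.0849]
[502.5 329.5] 27.6 255 [0.7202 0.1142 0.0849]
[300.5 348.2] 9.0 143 [0.6077 0.1026 0.0849]
[281.5 375.5] 15.6 257 [0.5967 0.0834 0.0849]
[0.59490678 0.15150609 0.08489502]
[0.59484183 0.14621436 0.08489502]
[101 132 131 129 135 172 176 176 177 175 178 179 180 180 179 179 193 202
 204 202 203 202 204 203 205 205 119  44  44] [[70, 106, 159], [90, 139, 200], [105, 139, 190], [174, 176, 179], [176, 177, 181], [176, 178, 181], [179, 179, 184], [179, 178, 183], [195, 193, 190], [207, 204, 196], [205, 203, 195], [207, 204, 196], [209, 204, 198], [124, 118, 115], [45, 44, 43]]
```

View pics/both.png

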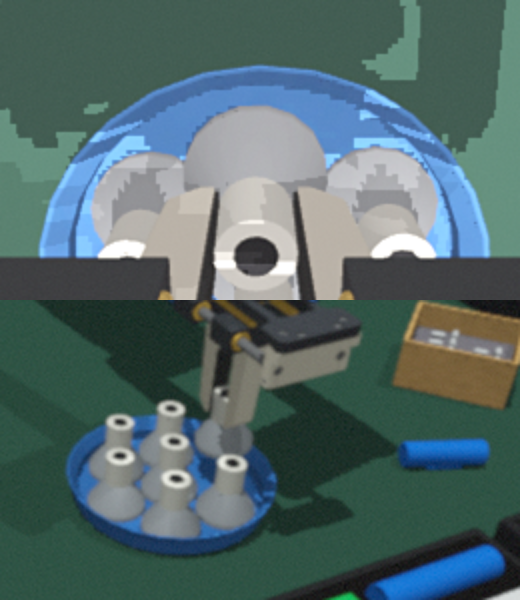

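```bash
python3 - <<'E'
from h import *
def an(im,n):
    h=cv2.cvtColor(im,cv2.COLOR_RGB2HSV); S=h[...,1]
    m=((S<30)&(h[...,2]>100))
    col=[np.flatnonzero(m[150:270,c])[:1]+150 for c in (265,277,289)]
    g=cv2.cvtColor(im,cv2.COLOR_RGB2GRAY); hole=g[255:300,262:294]<80
    ys,xs=np.nonzero(hole); print(n,[int(c[0]) for c in col], xs.mean()+262, ys.min()+255,ys.max()+255)
w=lambda n: cv2.cvtColor(cv2.imread(f"pics/{n}.png"),cv2.COLOR_BGR2RGB)
for n in("w3","w6"): an(w(n),n)
p,im,d=cam("wrist"); an(im,"now")
R=cv2.Rodrigues(np.array(p["rvec"]))[0]; c=-R.T@np.array(p["tvec"]).ravel(); s=read_state()["tool_pos"]; print("cam-tool",c-s, "axis",R[2])
E
```

```text
w3 [150, 160, 150] 277.6096096096096 263 282
w6 [206, 204, 206] 277.58715596330273 262 280
now [205, 203, 205] 278.03921568627453 269 286
cam-tool [ 0.00032104  0.07820738 -0.01932094] axis [-0.00947342 -0.28028621 -0.95986973]
```

```bash
python3 - <<'E'
from h import *
p,im,d=cam("wrist"); s=read_state(); print(s["tool_pos"].round(4))
for u in (278,):
  for v in list(range(150,236,3))+list(range(258,296,3)):
    if d[v,u]>0: w=world(p,u,v,d=d[v,u])*1000; print(v,w.round(1),im[v,u].tolist())
f=np.load("top.npz");p=camera_params("top")
print("top")
for u in range(140,240,2):
    v=169; w=world(p,u,v,d=f["d"][v,u])*1000; print(u,w[1:].round(1),end="; ")
E
```

```text
[0.596  0.1493 0.2487]
150 [594.8 206.5   1. ] [69, 95, 87]
153 [5.947e+02 2.042e+02 5.000e-01] [67, 94, 82]
156 [594.7 202.1   0.7] [66, 91, 82]
159 [594.7 200.    1.5] [67, 95, 84]
162 [ 5.947e+02  1.975e+02 -3.000e-01] [68, 94, 84]
165 [594.6 195.4   0.8] [62, 90, 79]
168 [ 5.946e+02  1.930e+02 -1.000e-01] [69, 95, 83]
171 [ 5.946e+02  1.907e+02 -5.000e-01] [67, 92, 83]
174 [594.5 188.4  -0.8] [68, 94, 82]
177 [594.5 186.4   1. ] [69, 94, 84]
180 [5.945e+02 1.840e+02 5.000e-01] [67, 94, 84]
183 [594.6 186.2  22.7] [99, 151, 221]
186 [594.6 183.8  21.3] [68, 107, 158]
189 [594.6 181.1  18.6] [69, 107, 159]
192 [594.4 175.5   4.1] [67, 106, 157]
195 [594.4 173.    3.3] [89, 141, 202]
198 [594.4 170.4   2.3] [88, 139, 201]
201 [594.3 168.5   3.9] [85, 137, 202]
204 [594.6 175.8  39.3] [165, 164, 165]
207 [594.6 175.2  44.4] [174, 176, 178]
210 [594.6 174.   46.8] [175, 176, 181]
213 [594.6 172.4  48.2] [176, 176, 180]
216 [594.6 171.1  50.3] [178, 177, 181]
219 [594.6 169.6  51.4] [176, 178, 181]
222 [594.6 168.1  52.6] [178, 179, 182]
225 [594.6 166.8  54.5] [177, 178, 183]
228 [594
[... 813 characters left out ...]
155.8   5.8]; 162 [152.8   2.1]; 164 [148.5   4.5]; 166 [145.    3.1]; 168 [141.2   3.3]; 170 [136.9   5.7]; 172 [133.4   4. ]; 174 [130.3   0.5]; 176 [125.8   3.8]; 178 [119.3  17.7]; 180 [108.8  52.7]; 182 [105.5  51.3]; 184 [101.6  52.8]; 186 [98.4 50.3]; 188 [94.5 51.6]; 190 [90.5 53.7]; 192 [90.2 34.6]; 194 [88.  25.7]; 196 [85.  20.9]; 198 [82.1 15.8]; 200 [78.9 12.5]; 202 [76.2  5.1]; 204 [72.7  3.3]; 206 [68.3  7.1]; 208 [64.9  4.7]; 210 [61.6  1. ]; 212 [57.1  5.7]; 214 [53.6  3.4]; 216 [49.7  4.3]; 218 [46.   3.7]; 220 [42.3  3. ]; 222 [38.6  1.9]; 224 [34.6  3.8]; 226 [31.1  0.4]; 228 [26.9  4.6]; 230 [22.1 15. ]; 232 [17.8 20.6]; 234 [16.  -1.1]; 236 [12.2 -0.9]; 238 [ 8.3 -0. ];
```

Depth shows the cup tilted about 4° in the grip, with its top toward −y. It has slipped up about 2 mm, and its mouth centre is 2.6 mm in +y from the tool. I'll go down to just above the wall, correcting the position, and check.

>>> servo_tool:
  increments:
    - {"slide": [-1.5,2,0],"dr": [0,0,0],"jaw": 0.9}
    - {"slide": [-1.5,2,8],"dr": [0,0,0],"jaw": 0.9}
    - {"slide": [-1.5,2,14],"dr": [0,0,0],"jaw": 0.9}
    - {"slide": [-1.5,2,17],"dr": [0,0,0],"jaw": 0.9}
    - {"slide": [-1.5,2,17],"dr": [0,0,0],"jaw": 0.9}
    - {"slide": [-1.5,2,17],"dr": [0,0,0],"jaw": 0.9}

```text
t: 15.4
tool_pos: [0.5982, 0.1478, 0.2322]
orientation: [-2.232, -2.205, 0.005]
force: [0.7, 0.6, -0.3]
opening: 0.0215
gripper_force: 15.0
```

```bash
cat > m.py <<'E'
from h import *
p,im,d=cam("wrist"); s=read_state(); print(s["t"],s["tool_pos"].round(4),s["force"].round(1),s["wrist_torque"].round(2),s["orientation"].round(3))
P=[]
for v in range(170,300):
    if d[v,278]>0: P.append([v,*(world(p,278,v,d=d[v,278])*1000)])
P=np.array(P); z0=(s["tool_pos"][2]-.2151)*1000
n=P[(P[:,3]>z0+49)&(P[:,0]>235)]; print("neck y range",n[:,2].min(),n[:,2].max(),"z slope",np.polyfit(n[:,2],n[:,3],1), "x",n[:,1].mean())
b=P[(P[:,3]>z0-2)&(P[:,3]<z0+12)&(P[:,0]<245)]; print("band",b[:,2].max() if len(b) else None)
w=P[(P[:,3]>10)&(P[:,3]<26)&(P[:,2]>172)]; print("wall",w.round(1)[:, [0,2,3]].tolist())
E
python3 m.py
```

```text
15.45 [0.5983 0.1479 0.2325] [ 0.2 -0.1  0.5] [-0.11  0.08 -0.01] [-2.232 -2.205  0.004]
neck y range 136.39254380883872 158.02624489025868 z slope [5.81623226e-02 6.03298026e+01] x 596.8348877605732
band 186.05425758324512
wall [[186.0, 186.1, 22.8], [187.0, 185.2, 21.7], [188.0, 184.8, 23.0], [189.0, 183.8, 21.6], [190.0, 182.6, 19.0], [191.0, 182.1, 19.7], [192.0, 180.8, 16.8], [193.0, 179.9, 15.9], [194.0, 178.9, 14.4], [203.0, 175.2, 23.7], [204.0, 174.3, 23.1]]
```

>>> servo_tool:
  increments:
    - {"slide": [0,0,4],"dr": [0,0,0],"jaw": 0.9}
    - {"slide": [0,0,8],"dr": [0,0,0],"jaw": 0.9}
    - {"slide": [0,0,11],"dr": [0,0,0],"jaw": 0.9}
    - {"slide": [0,0,13],"dr": [0,0,0],"jaw": 0.9}
    - {"slide": [0,0,14],"dr": [0,0,0],"jaw": 0.9}
    - {"slide": [0,0,14],"dr": [0,0,0],"jaw": 0.9}

```text
t: 16.05
tool_pos: [0.5981, 0.148, 0.2186]
orientation: [-2.231, -2.205, 0.005]
force: [-2.2, 0.7, 3.3]
opening: 0.0217
gripper_force: 15.0
```

```bash
python3 m.py
```

```text
16.1 [0.5981 0.1479 0.2186] [-2.3  0.7  3.1] [-0.    0.49 -0.05] [-2.231 -2.205  0.005]
neck y range 136.9477127922294 158.73329728956034 z slope [ 0.05224134 47.72799866] x 596.8167849385982
band 179.78667535636305
wall [[190.0, 186.6, 22.7], [191.0, 186.0, 22.4], [192.0, 185.3, 22.3], [193.0, 184.7, 22.0], [194.0, 183.8, 21.1], [195.0, 182.9, 19.7], [196.0, 182.1, 19.1], [197.0, 181.2, 17.9], [198.0, 179.8, 14.8], [199.0, 179.2, 14.9], [200.0, 178.1, 13.2], [205.0, 174.5, 11.9], [206.0, 174.6, 14.5], [207.0, 174.2, 15.7], [208.0, 173.4, 15.1], [209.0, 172.8, 15.3], [210.0, 172.4, 15.9]]
```

>>> servo_tool:
  increments:
    - {"slide": [0,-0.8,0],"dr": [0,0,0],"jaw": 0.9}
    - {"slide": [0,-0.8,1],"dr": [0,0,0],"jaw": 0.9}
    - {"slide": [0,-0.8,1.7],"dr": [0,0,0],"jaw": 0.9}
    - {"slide": [0,-0.8,1.7],"dr": [0,0,0],"jaw": 0.9}

```text
t: 16.5
tool_pos: [0.5979, 0.1482, 0.2182]
orientation: [-2.232, -2.206, 0.002]
force: [-2.3, 1.3, 9.0]
opening: 0.0213
gripper_force: 15.0
```

```bash
python3 m.py
```

```text
16.55 [0.5979 0.1483 0.2181] [-2.7  2.1  9.6] [0.22 0.64 0.01] [-2.232e+00 -2.206e+00  2.000e-03]
neck y range 136.96431903668156 158.65648304804424 z slope [1.54092195e-02 5.27689853e+01] x 596.9238785078566
band 192.50065110910217
wall [[191.0, 186.5, 22.2], [192.0, 185.9, 22.5], [193.0, 185.5, 23.1], [194.0, 184.7, 22.3], [195.0, 183.7, 20.7], [196.0, 182.6, 18.8], [197.0, 181.7, 17.8], [198.0, 181.0, 17.4], [199.0, 180.1, 16.3], [200.0, 179.3, 15.6], [205.0, 174.9, 11.3], [206.0, 174.5, 12.1], [207.0, 174.1, 13.3], [208.0, 173.6, 13.8], [209.0, 173.2, 14.6], [210.0, 172.7, 15.1], [211.0, 172.7, 17.4], [212.0, 172.0, 17.2]]
```

Contact is levelling the cup on the floor. Release and inspect.

>>> servo_tool:
  increments:
    - {"slide": [0,0,0],"dr": [0,0,0],"jaw": 0.72}
    - {"slide": [0,0,0],"dr": [0,0,0],"jaw": 0.66}
    - {"slide": [0,0,0],"dr": [0,0,0],"jaw": 0.6}
    - {"slide": [0,0,0],"dr": [0,0,0],"jaw": 0.6}
    - {"slide": [0,0,0],"dr": [0,0,0],"jaw": 0.6}
    - {"slide": [0,0,-8],"dr": [0,0,0],"jaw": 0.6}
    - {"slide": [0,0,-25],"dr": [0,0,0],"jaw": 0.6}
    - {"slide": [0,0,-50],"dr": [0,0,0],"jaw": 0.6}
    - {"slide": [0,0,-85],"dr": [0,0,0],"jaw": 0.6}
    - {"slide": [-40,0,-110],"dr": [0,0,0],"jaw": 0.6}
    - {"slide": [-80,0,-120],"dr": [0,0,0],"jaw": 0.6}
    - {"slide": [-100,0,-120],"dr": [0,0,0],"jaw": 0.6}
    - {"slide": [-100,0,-120],"dr": [0,0,0],"jaw": 0.6}
    - {"slide": [-100,0,-120],"dr": [0,0,0],"jaw": 0.6}

```text
t: 17.95
tool_pos: [0.5969, 0.0476, 0.3379]
orientation: [-2.234, -2.204, 0.002]
force: [0.1, -0.0, 0.4]
opening: 0.0372
gripper_force: 0.0
```

```bash
python3 - <<'E'
from h import *
p,im,d=cam("wrist"); print(read_state()["tool_pos"])
hsv=cv2.cvtColor(im,cv2.COLOR_RGB2HSV)
m=((hsv[...,2]>195)&(hsv[...,1]<50)).astype(np.uint8)
n,l,s,c=cv2.connectedComponentsWithStats(m)
for i in range(1,n):
    if s[i,4]>80:
        P=np.array([world(p,u,v,d=d[v,u]) for v,u in np.argwhere(l==i)])*1000
        T=P[P[:,2]>P[:,2].max()-8]; T=P[P[:,2]>46]
        if len(T)>30:
            A=np.c_[T[:,:2]-T[:,:2].mean(0),np.ones(len(T))]; k=np.linalg.lstsq(A,T[:,2],rcond=None)[0]
            print(c[i].round(1),s[i,4],((T.max(0)+T.min(0))/2).round(1),"top z",k[2].round(1),"tilt",k[:2].round(3))
p2,im2,_=cam("scene")
cv2.imwrite("pics/fin.png",cv2.cvtColor(np.vstack([cv2.resize(im[0:270,100:460],(560,420))[:320],cv2.resize(im2[150:280,300:450],(320,277),interpolation=cv2.INTER_CUBIC)[:, :].repeat(1,0) if 0 else cv2.copyMakeBorder(cv2.resize(im2[150:280,300:450],(320,277),interpolation=cv2.INTER_CUBIC),0,0,0,240,cv2.BORDER_CONSTANT)]),cv2.COLOR_RGB2BGR))
E
```

```text
[0.59675838 0.04824982 0.33740066]
[277.4  87. ] 449 [596.  151.6  53.4] top z 53.4 tilt [-0.007  0.006]
[333.3 122. ] 614 [641.8 126.5  53.2] top z 53.3 tilt [-0.01   0.005]
[226.1 121.5] 419 [570.  124.9 182.6] top z 54.1 tilt [0.64  0.001]
[279.1 150.5] 369 [596.9 108.1 183.2] top z 55.6 tilt [0.016 1.19 ]
[329.3 181. ] 429 [641.4  74.8  50.7] top z 53.3 tilt [-0.004 -0.013]
[233.9 182.9] 480 [570.1  95.  184.6] top z 54.2 tilt [0.635 0.748]
[283.2 202.2] 780 [596.4  82.6 183.2] top z 54.1 tilt [-0.003  0.994]
```

View pics/fin.png

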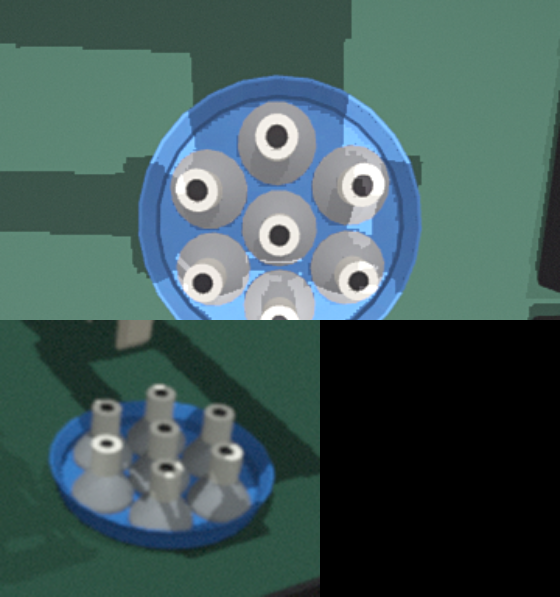

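Seven cups stand in the tin, six around one. The new cup (crop (277,137)) is level, with its neck top at 53.4 mm. One last robust height check of all seven, then hand in.

```bash
python3 - <<'E'
from h import *
p,im,d=cam("wrist")
hsv=cv2.cvtColor(im,cv2.COLOR_RGB2HSV)
m=((hsv[...,2]>195)&(hsv[...,1]<50)).astype(np.uint8)
n,l,s,c=cv2.connectedComponentsWithStats(m); ok=0
for i in range(1,n):
    if s[i,4]>80:
        P=np.array([world(p,u,v,d=d[v,u]) for v,u in np.argwhere(l==i)])*1000
        T=P[(P[:,2]>50)&(P[:,2]<58)]
        if len(T)>100:
            A=np.c_[T[:,:2]-T[:,:2].mean(0),np.ones(len(T))]; k=np.linalg.lstsq(A,T[:,2],rcond=None)[0]
            good=abs(k[2]-53.3)<1 and abs(k[:2]).max()<.04; ok+=good; print(((T.max(0)+T.min(0))/2).round(1),k.round(3),good)
print(ok)
if ok==7: print(close_job())
E
```

```text
[596.1 151.5  53.6] [ 2.0000e-03 -6.0000e-03  5.3358e+01] True
[641.8 126.5  53.2] [-1.0000e-03 -9.0000e-03  5.3466e+01] True
[553.2 125.   53.4] [-2.0000e-03  4.0000e-03  5.3401e+01] True
[596.8 100.7  52.7] [ 2.000e-03 -1.500e-02  5.344e+01] True
[641.4  74.7  52.8] [-6.0000e-03 -6.0000e-03  5.3349e+01] True
[553.4  74.8  53.1] [-7.0000e-03  3.0000e-03  5.3442e+01] True
[596.3  49.8  52.7] [-0.0000e+00 -7.0000e-03  5.3338e+01] True
7
the job is handed in; nothing more can be done
None
```

Both white-necked silver cups are in the two empty places. All seven cups measured level at the same height, six around one, and the job was handed in at about 18 s; the second cup first caught on the tin's wall (about 12 N) and had to be lifted and reset.

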